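# Slide the jar and tin back and roll the bread bin shut

## Task

The pantry's roll-top bread bin cannot be shut because the jam jar and the squat tin in it stand out over its front edge. Pushing gently with the fingertips only, and pinching nothing, first slide both back along the bin's floor, upright, until the lid will clear them; then push the lid by its lip forward and down, smoothly and without slamming it, until it is fully shut. Do not lift or tip the jar or the tin, and leave the other things on the counter alone.

Things in the scene. Friction and masses are not known exactly. Their poses are not given: they have to be found in the camera images.
- bin: Roll-top bread bin, fixed: black half-round end cheeks, steel floor and rear shell; 316 mm deep (x), 368 wide (y), 184 high. Origin: centre of its underside, on the counter. Own axes: -x its open front (to the robot at yaw 0), z up. Its place and yaw vary. Inside 352 mm wide between the cheeks (8 mm thick, radius 158 mm). Rear shell: x above 0, radius 153 to 156 mm about point lid_pivot.
- bin_edge (a point): Middle of the front edge of the bin's floor, on the floor's upper face: x = -152 mm in the bin's frame, 22 mm above the counter. The flat floor runs 304 mm back from here and has no sill, so things can stand out over this edge. Axes as the bin's.
- lid_pivot (a point): Middle of the lid's pivot line, which runs along the bin's y: at x = 0, 26 mm above the counter. Axes as the bin's. Seen along y, all that stands in the bin must be within 147 mm of this line for the lid to pass.
- lid (a joint): Angle q of the lid, rad: 0 = fully shut (a stop), 1.57 = fully rolled back under the rear shell; starts rolled back. A quarter-round steel sheet 346 mm wide, radius 147 to 150 mm about the pivot line. In the bin's frame its front edge is at x = -0.150 cos q, z = 0.026 + 0.150 sin q (m). Its pivots are stiff: it stays where it is left, and takes 1 to 6 N at the lip to move.
- lid_lip (a point): Lip handle on the lid's front edge: a black bar 180 mm long (y), 7 mm thick, standing out radially 148 to 182 mm from the pivot line. The point is the middle of its rear face, the one to push (faces back when open, up when shut), 168 mm from the pivot line; point z = that face's normal, x points in to the pivot. Shut, this face is 33 mm above the counter.
- jar: Jam jar, dark red with a brass-coloured lid, round and upright: 72 mm across up to 65 mm, above that a shoulder and a lid 63 mm across, 95 mm high in all, 0.25 to 0.5 kg. Stands loose on the bin's floor, partly over the front edge. Origin: centre of its underside. To let the lid pass, its centre must be farther back than x = -84 mm in the bin's frame.
- tin: Squat plain metal tin, round and upright: 82 mm across, 70 mm high, 0.24 to 0.48 kg. Stands loose on the bin's floor beside the jar, partly over the front edge; jar and tin may be in either order. Origin: centre of its underside. To let the lid pass, its centre must be farther back than x = -94 mm in the bin's frame.
- bottle: Bystander: amber bottle with a black cap, 68 mm across, 215 mm high, standing on the counter beside the bin. Origin: centre of its underside.
- preserve: Bystander: tall jar of yellow-brown preserve, 86 mm across, 135 mm high, standing on the counter beside the bin. Origin: centre of its underside.
- ramekin: Bystander: small white ceramic dish, 84 mm across the rim, 45 mm high, on the counter nearer the robot and to the left of the bin. Origin: centre of its underside.
Mind the look-alikes: they are no part of the job. There is more than one size of the jar; the one meant has the size given above. There is more than one size of the tin; the one meant has the size given above.

How it is judged:
By the outcome, as a careful person would: the job done as asked, in the order asked, and still so for the second after the job is handed in, with the robot touching nothing.
It also fails if it takes over 67 s, if anything falls off the work surface, if the arm or the gripper's body presses on something with over 40 N, if the wrist force passes 120 N, or if a joint passes its speed limit or range.

## Robot

A 7-joint arm with a two-finger parallel gripper is mounted at the origin on the work surface. World frame = base frame: x ahead of the robot, y to its left, z up, the work surface at z = 0. Lengths are in m, angles in rad, forces in N, time in s.
With the tool pointing down it reaches from about 0.425 to 0.925 m from the base axis. Payload 6.8 kg.
Tool frame: the origin (TCP) lies on the front face of the gripper's body, between the roots of the fingers; the fingertips stand 73 mm ahead of it and the grasp point (between the pads) lies 54 mm ahead of it (env.nose_length is the distance from the TCP to the fingertips, in m); z points along the fingers, y is the line along which they close (so a half turn about z gives the same grasp; the last joint's range is limited). The gripper opens to 85 mm and grips with 20 to 120 N. Pads are 22 mm wide; open, the fingers measure 114 mm over their backs; the gripper's body (76 mm by 85 mm) begins 54 mm behind the grasp point. The pads swing forward as they close: fully open they stand 13 mm farther back than shut.
Start: joints at [1.116, 0.477, 0.022, 1.555, -0.011, 1.109, -0.083], TCP at [0.229, -0.635, 0.304] pointing down, gripper open.
Joint ranges: [-2.96, 2.96], [-0.34, 2.1], [-1.41, 1.46], [0.24, 2.44], [-1.37, 4.51], [0.17, 1.92], [-2.96, 2.96]. Speed limits (rad/s): [2.39, 2.39, 3.14, 3.14, 3.14, 3.14, 3.14].

## Interface

Orientations are given as a unit quaternion [w, x, y, z].
In Python, from cell import env, kin, camera, calibration, job gives the robot as it stands. The module is installed in compiled form; this text tells all that it offers. Calls block until the motion is done:
- env.reach(position, orientation): joint-space move of the TCP to a pose.
- env.movel(position, velocity=0.15, rot=None, stop_force=None): straight line of the TCP; rot=None keeps the orientation; velocity is the mean speed in m/s. With stop_force (N) it stops when the force on the tool has changed by that much, and returns True; else False.
- env.goto_joints(angles): joint-space move.
- env.grip(opening, f_grip=None): finger opening in m; f_grip is the grip in N (None keeps the last); returns when the fingers have stopped.
- env.dwell(seconds).
- kin.inverse_kinematics(position, orientation): joint angles nearest the present ones, or None.
- env.get_state(): the state.
- camera(name): name is "scene" or "top" or "wrist"; returns (picture, depth): 420x560x3 uint8, blue, green, red; 420x560 float32, m along the optical axis (not along the pixel's ray), 0 where there is no reading.
- calibration(name): a dict with "fx", "fy", "cx", "cy" (pixels), "rvec" (rotation vector, rad) and "tvec" (3), from world to camera coordinates, as OpenCV has them. Camera axes: x right, y down, z forward; pixel columns grow to the right and rows downward; lengths in m; the calibration is good to about 2 mm. A picture is of the moment at which its call begins: read the wrist's pose just before it. calibration takes no time and is no camera call; for the wrist camera it gives the pose at the moment of the call.
A pose or a line that the arm cannot do raises env.PlanningError and nothing moves.
- job.job_done(): hands the job in; it is judged then, once.
The state is a dict: "time": time; "qpos": joint angles; "joint_velocities": joint speeds; "joint_torque": joint torques, N m; "tcp_pos": TCP position; "orientation": TCP orientation; "force": force on the tool from outside, world axes, zero at the start; "torque": the same for the moment, N m; "opening": finger opening in m; "gripper_force": force on a finger pad.
Only numpy, scipy, OpenCV 4.12 (cv2) and the standard library are available. Lean on these libraries where they do the work, as an engineer would, in place of code of your own. Each camera call takes 0.05 s, during which the arm holds its last target. There are 200 camera calls.

## Working session

There is one attempt and no reset: what is moved stays moved. The work goes in short steps, each a Python script; the robot and the scene stay as the last script left them, time stands still between calls to the robot, and variables do not carry over. Pictures are saved under pics/ and viewed, at most 10 in all, crops included, and the job is handed in when it is done.

```bash
mkdir -p pics; ls; python3 - <<'E'
from cell import env,camera,calibration
import cv2,numpy as np
for n in ("scene","top"):
    p,d=camera(n); cv2.imwrite(f"pics/{n}0.png",p); np.savez(f"{n}0.npz",p=p,d=d,**calibration(n)); print(n,calibration(n))
s=env.get_state(); print(s['time'],s['orientation'],s['tcp_pos'])
E
```

```text
pics
scene {'fx': 498.2188587571819, 'fy': 498.2188587571819, 'cx': 278.39564091033606, 'cy': 210.51304581038903, 'rvec': array([ 2.50567477,  1.35542913, -0.22759452]), 'tvec': array([-0.33739852, -0.38916213,  1.37835038])}
top {'fx': 476.3547807158676, 'fy': 476.3547807158676, 'cx': 279.78674490632494, 'cy': 205.1606840431677, 'rvec': array([ 2.1623469 , -2.16627671,  0.15901354]), 'tvec': array([0.05421676, 0.52822082, 0.96414418])}
0.1 [-7.92542994e-04  9.85004558e-01  1.72526370e-01 -2.10372763e-04] [ 0.22926975 -0.63443841  0.30302755]
```

View pics/scene0.png

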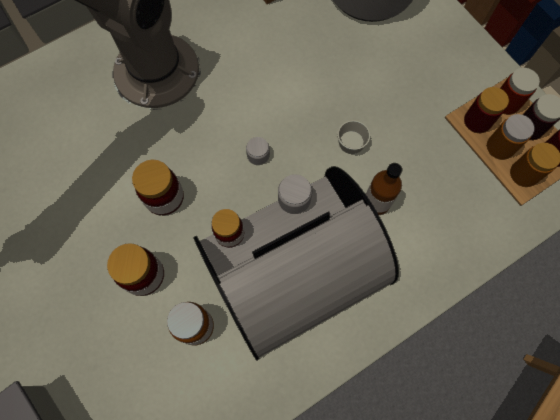

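View pics/top0.png

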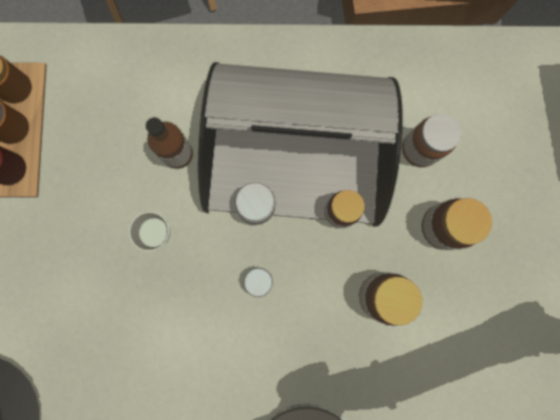

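The top view shows the tin at (255,203), the jar's lid at (347,207) and the lip bar from (252,129) to (351,136). The big jars on the right and the small tin at (258,282) are look-alikes or bystanders. Next I'll measure these positions.

```bash
cat > h.py <<'E'
import numpy as np,cv2
def load(f):
    z=np.load(f); return z
def ray(c,uv,zp):
    R=cv2.Rodrigues(c['rvec'])[0]; o=-R.T@c['tvec']
    uv=np.atleast_2d(uv).astype(float)
    d=np.c_[(uv[:,0]-c['cx'])/c['fx'],(uv[:,1]-c['cy'])/c['fy'],np.ones(len(uv))]@R
    return o+d*((zp-o[2])/d[:,2])[:,None]
def cloud(c,d):
    R=cv2.Rodrigues(c['rvec'])[0]
    v,u=np.mgrid[:d.shape[0],:d.shape[1]]
    P=np.stack([(u-c['cx'])/c['fx']*d,(v-c['cy'])/c['fy']*d,d],-1)
    return (P-c['tvec'])@R
E
python3 - <<'E'
from h import *
c=np.load('top0.npz'); p,d=c['p'],c['d']; W=cloud(c,d)
def show(n,m,zp):
    q=cv2.findContours(m.astype(np.uint8),0,1)[0]; k=max(q,key=cv2.contourArea)
    (u,v),r=cv2.minEnclosingCircle(k); mm=cv2.moments(k)
    w=ray(c,[(u,v),(mm['m10']/mm['m00'],mm['m01']/mm['m00'])],zp)
    print(n,w.round(4).tolist(),'r',r/c['fx']*(np.median(d[m])), 'n',m.sum())
def roi(x0,y0,x1,y1):
    m=np.zeros(d.shape,bool); m[y0:y1,x0:x1]=1; return m
z=W[...,2]
show('tin',roi(225,175,285,235)&(abs(z-.092)<.012),.092)
show('jar',roi(320,180,375,235)&(abs(z-.117)<.012),.117)
show('ramekin',roi(125,205,180,260)&(z>.03),.045)
show('smalltin',roi(230,260,290,300)&(z>.02),.05)
show('bottle',roi(140,110,200,170)&(z>.19),.215)
show('preserve',roi(405,105,465,175)&(z>.12),.135)
for n,r in (('big1',roi(425,190,500,260)),('big2',roi(355,265,430,330))):
    t=np.percentile(z[r],95);print(n,t); show(n,r&(z>t-.02),t)
# lip
g=p.max(2); m=roi(235,115,365,145)&(g<50); print('lip',m.sum())
k=max(cv2.findContours(m.astype(np.uint8),0,1)[0],key=cv2.contourArea)
b=cv2.boxPoints(cv2.minAreaRect(k)); print(b.tolist()); w=ray(c,b,.208); print(w.round(4).tolist(), w.mean(0))
print('lip z',np.percentile(z[m],[5,50,95]))
# floor front edge
pts=[]
for u in list(range(222,236,2))+list(range(276,328,2))+list(range(366,374,2)):
    col=z[150:250,u]; ok=np.where((col>.014)&(col<.03))[0]
    if len(ok): pts.append((u,150+ok.max()+.5))
w=ray(c,pts,.022); f=np.polyfit(w[:,1],w[:,0],1); print('edge',f,'res',np.std(w[:,0]-np.polyval(f,w[:,1])))
# cheeks black
m=roi(195,55,410,230)&(g<45)&(z>.01)
n,l,s,_=cv2.connectedComponentsWithStats(m.astype(np.uint8))
for i in range(1,n):
    if s[i,4]>150: 
        q=W[l==i]; print('blk',s[i].tolist(),q.mean(0).round(3),np.percentile(q[:,2],[5,95]).round(3))
v=cv2.resize(p[40:330,120:500],None,fx=2,fy=2); cv2.imwrite('pics/crop.png',v)
E
```

```text
tin [[0.5264, 0.1045, 0.092], [0.5268, 0.1046, 0.092]] r 0.039704495476007136 n 1235
jar [[0.5151, -0.0744, 0.117], [0.5155, -0.0744, 0.117]] r 0.03171246616165038 n 850
ramekin [[0.4717, 0.3199, 0.045], [0.4731, 0.3224, 0.045]] r 0.04425894814125954 n 428
smalltin [[0.3696, 0.099, 0.05], [0.3699, 0.099, 0.05]] r 0.02974300339734648 n 682
bottle [[0.6415, 0.2743, 0.215], [0.642, 0.2739, 0.215]] r 0.018092063623333543 n 310
preserve [[0.6574, -0.2547, 0.135], [0.6555, -0.2549, 0.135]] r 0.039390960831279985 n 1226
big1 0.13599552513733323
big1 [[0.4839, -0.2961, 0.136], [0.484, -0.2962, 0.136]] r 0.04669057948188337 n 1842
big2 0.13608840421988627
big2 [[0.3385, -0.16, 0.1361], [0.3377, -0.1597, 0.1361]] r 0.046380272712138765 n 1907
lip 237
[[252.8167724609375, 130.30360412597656], [253.04400634765625, 127.44666290283203], [349.07275390625, 135.08531188964844], [348.84552001953125, 137.9422607421875]]
[[0.6386, 0.1036, 0.208], [0.6437, 0.1033, 0.208], [0.6303, -0.0658, 0.208], [0.6251, -0.0653, 0.208]] [0.63443133 0.01893569 0.208     ]
lip z [0.19419592 0.20496286 0.20841696]
edge [0.07650797 0.50386068] res 0.005917603262968322
blk [200, 129, 15, 59, 509] [0.62  0.197 0.112] [0.054 0.168]
blk [377, 144, 19, 72, 930] [ 0.579 -0.151  0.112] [0.049 0.167]
```

View pics/crop.png

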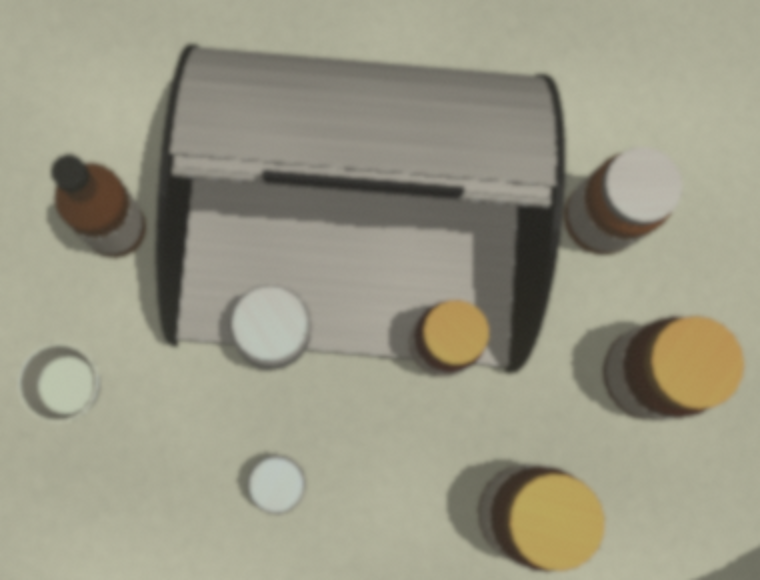

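```bash
python3 - <<'E'
from h import *
c=np.load('top0.npz'); p,d=c['p'],c['d']; W=cloud(c,d)
R=cv2.Rodrigues(c['rvec'])[0]; print('cam',-R.T@c['tvec'])
print(ray(c,[(210,211),(375,225),(210.5,210),(284,216),(307,217)],.022).round(4).tolist())
g=p.max(2).astype(float)
for u in (220,228,285,295,305,315,368): print(u,[int(a) for a in g[204:232:1,u]], (W[204:232:2,u,2]*1000).astype(int).tolist())
# lip cloud & shell vertical profile
for u in (280,300,320):
    print(u,[(v,*(W[v,u]*1000).astype(int),int(g[v,u])) for v in range(64,142,3)])
s=np.load('scene0.npz'); Ws=cloud(s,s['d']); gs=s['p'].max(2)
m=np.zeros(gs.shape,bool); m[205:262,245:335]=1; m&=gs<45
print('scene lip',m.sum(),np.median(Ws[m],0))
k=max(cv2.findContours(m.astype(np.uint8),0,1)[0],key=cv2.contourArea)
b=cv2.boxPoints(cv2.minAreaRect(k)); print(b.round(1).tolist()); w=ray(s,b,.208); print(w.round(4).tolist()); print(ray(s,b,.176).round(4).tolist())
E
```

```text
cam [0.40141972 0.0724041  1.02232605]
[[0.5174, 0.2002, 0.022], [0.4873, -0.1482, 0.022], [0.5196, 0.1992, 0.022], [0.5067, 0.0442, 0.022], [0.5045, -0.0044, 0.022]]
220 [160, 161, 159, 158, 158, 154, 147, 149, 166, 175, 176, 177, 175, 176, 175, 175, 173, 172, 173, 174, 175, 174, 174, 174, 175, 176, 176, 175] [21, 21, 20, 23, 3, 0, 2, 4, 2, 0, 0, 0, 0, 3]
228 [151, 153, 151, 150, 152, 152, 139, 129, 140, 161, 170, 174, 174, 175, 174, 174, 173, 173, 173, 172, 174, 173, 174, 174, 175, 176, 176, 175] [26, 19, 23, 24, 0, 4, 4, 1, -5, 1, 1, -1, 1, -1]
285 [163, 161, 162, 162, 164, 164, 166, 165, 164, 164, 159, 147, 143, 160, 169, 171, 169, 170, 169, 169, 170, 170, 170, 170, 172, 171, 171, 171] [21, 19, 20, 23, 23, 22, 20, 0, 0, 3, 0, -1, 2, 0]
295 [165, 162, 163, 163, 165, 163, 166, 166, 165, 165, 164, 159, 148, 144, 158, 167, 169, 170, 171, 171, 170, 170, 171, 172, 171, 170, 171, 171] [21, 24, 23, 22, 21, 19, 20, 0, 2, 0, -3, 0, 2, 2]
305 [167, 166, 165, 164, 164, 166, 167, 167, 168, 166, 165, 164, 156, 144, 144, 159, 168, 170, 170, 171, 171, 172, 170, 171, 171, 170, 170, 169] [18, 21, 
[... 4488 characters left out ...]
(181), 148), (127, np.int64(655), np.int64(-18), np.int64(172), 154), (130, np.int64(648), np.int64(-17), np.int64(176), 127), (133, np.int64(633), np.int64(-14), np.int64(208), 50), (136, np.int64(633), np.int64(-16), np.int64(189), 60), (139, np.int64(674), np.int64(-34), np.int64(20), 100)]
scene lip 630 [0.64348184 0.01398296 0.19949495]
[[251.1999969482422, 251.6999969482422], [327.70001220703125, 211.5], [331.20001220703125, 218.10000610351562], [254.6999969482422, 258.3999938964844]]
[[0.6311, -0.0731, 0.208], [0.6452, 0.1039, 0.208], [0.6609, 0.1017, 0.208], [0.6464, -0.0745, 0.208]]
[[0.6234, -0.0704, 0.176], [0.638, 0.1124, 0.176], [0.6542, 0.1101, 0.176], [0.6392, -0.0718, 0.176]]
```

```bash
cat >> h.py <<'E'
from scipy.spatial.transform import Rotation as Ro
O=np.array([.657,.0155,0]); YAW=-.078
EX=np.array([np.cos(YAW),np.sin(YAW),0]); EY=np.array([-np.sin(YAW),np.cos(YAW),0]); EZ=np.array([0,0,1.])
def w(x,y,z): return O+x*EX+y*EY+z*EZ
def b(p): p=np.asarray(p)-O; return np.array([p@EX,p@EY,p[2]])
def quat(th):
    d=np.sin(th)*EX-np.cos(th)*EZ; y=-EY
    return np.roll(Ro.from_matrix(np.c_[np.cross(y,d),y,d]).as_quat(),1)
def tcp(tip,th,nose=.073): return tip-nose*(np.sin(th)*EX-np.cos(th)*EZ)
def lipC(q,r):  # contact corner on lip rear face
    return w(-r*np.cos(q)+.007*np.sin(q),0,.026+r*np.sin(q)+.007*np.cos(q))
def liptip(q,th,r,off=0): # tip centre; off = clearance along face normal
    return lipC(q,r)+off*(np.sin(q)*EX+np.cos(q)*EZ)+.011*(np.cos(th)*EX+np.sin(th)*EZ)
E
python3 - <<'E'
from h import *
from cell import env,kin
print(env.nose_length)
ik=kin.inverse_kinematics
def t(n,tip,th):
    r=ik(tcp(tip,th),quat(th)); print(n,th,tcp(tip,th).round(3),None if r is None else np.round(r,2))
for th in (.15,.3,.45):
    for n,x,y,z in (('jar0',-.2,-.1007,.055),('jar1',-.1,-.1007,.055),('tin0',-.2,.0785,.055),('tin1',-.1,.0785,.055)): t(n,w(x,y,z),th)
    t('hi',w(-.2,-.1,.2),th)
for q,th in ((1.45,0),(1.45,.15),(1,.15),(1,.3),(.5,.3),(.2,.45),(0,.45),(0,.55),(0,.3)): t(('lid',q),liptip(q,th,.17),th)
E
```

```text
0.0726
jar0 0.15 [ 0.439 -0.068  0.127] [ 0.19  0.35 -0.21  2.3   0.24  0.35 -1.87]
jar1 0.15 [ 0.539 -0.076  0.127] [ 0.12  0.46 -0.12  2.09  0.15  0.45 -1.76]
tin0 0.15 [0.453 0.11  0.127] [-0.1   0.39 -0.36  2.24  0.5   0.44 -2.52]
tin1 0.15 [0.553 0.102 0.127] [-0.09  0.5  -0.28  2.03  0.4   0.52 -2.32]
hi 0.15 [ 0.439 -0.068  0.272] [ 0.43  0.1  -0.45  2.17  0.09  0.73 -1.72]
jar0 0.3 [ 0.428 -0.068  0.125] [ 0.35  0.34 -0.39  2.4   0.89  0.2  -2.51]
jar1 0.3 [ 0.528 -0.075  0.125] [ 0.    0.43  0.01  2.21  0.06  0.21 -1.69]
tin0 0.3 [0.442 0.111 0.125] [-0.43  0.34 -0.05  2.36  0.78  0.24 -2.86]
tin1 0.3 [0.542 0.103 0.125] [-0.33  0.45 -0.03  2.16  0.5   0.29 -2.47]
hi 0.3 [ 0.428 -0.067  0.27 ] [ 0.57  0.04 -0.57  2.27  0.08  0.54 -1.71]
jar0 0.45 [ 0.418 -0.067  0.121] None
jar1 0.45 [ 0.518 -0.075  0.121] [-0.52  0.51  0.65  2.35  4.4   0.28  0.19]
tin0 0.45 [0.432 0.112 0.121] None
tin1 0.45 [0.532 0.104 0.121] [-0.25  0.44 -0.18  2.25  1.43  0.28  2.87]
hi 0.45 [ 0.418 -0.066  0.266] [ 0.75 -0.01 -0.74  2.37  0.06  0.34 -1.69]
('lid', 1.45) 0 [0.654 0.016 0.269] [ 0.11  0.5  -0.31  1.62  0.17  1.05 -1.91]
('lid', 1.45) 0.15 [0.643 0.017 0.269] [ 0.16  0.43 -0.38  1.74  0.26  0.87 -1.99]
('lid', 1) 0.15 [0.571 0.022 0.247] [ 0.22  0.35 -0.46  1.93  0.29  0.77 -2.05]
('lid', 1) 0.3 [0.56  0.023 0.246] [ 0.29  0.31 -0.56  2.04  0.45  0.6  -2.22]
('lid', 0.5) 0.3 [0.501 0.028 0.187] [ 0.11  0.29 -0.38  2.22  0.51  0.41 -2.34]
('lid', 0.2) 0.45 [0.471 0.03  0.137] [-0.12  0.33 -0.18  2.41  1.64  0.21  2.76]
('lid', 0) 0.45 [0.466 0.03  0.104] [-0.12  0.41 -0.18  2.43  2.06  0.25  2.34]
('lid', 0) 0.55 [0.459 0.031 0.101] None
('lid', 0) 0.3 [0.476 0.03  0.106] [-0.74  0.49  0.61  2.37 -1.19  0.19 -0.72]
```

```bash
sed -i 's/y=-EY/y=EY/' h.py; cat > push.py <<'E'
import sys
from h import *
from cell import env,camera,calibration
def push(y,z,x1,x0=-.2,th=.2):
    q=quat(th); P=lambda x,zz: tcp(w(x,y,zz),th)
    env.movel(P(x0,.2),.2,rot=q) if np.linalg.norm(env.get_state()['tcp_pos']-P(x0,.2))<.3 else env.reach(P(x0,.2),q)
    env.movel(P(x0,z),.15)
    f0=env.get_state()['force']
    print('stopped',env.movel(P(x1,z),.04,stop_force=15), b(env.get_state()['tcp_pos']).round(4), (env.get_state()['force']-f0).round(1))
    env.movel(P(x1-.03,z),.1); env.movel(P(x0,z),.15); env.movel(P(x0,.2),.2)
    s=env.get_state(); print(s['time'],s['opening'])
E
python3 - <<'E'
from push import *
from cell import kin
for a in ((-.2,-.1007,.2),(-.2,-.1007,.062),(-.103,-.1007,.062),(-.2,.0785,.2),(-.2,.0785,.05),(-.119,.0785,.05)): print(np.round(kin.inverse_kinematics(tcp(w(*a),.2),quat(.2)),2))
q=quat(.2)
env.reach(tcp(w(-.2,-.1007,.23),.2),q)
env.grip(.04,20)
push(-.1007,.062,-.103)
p,d=camera('top'); cv2.imwrite('pics/a.png',p); np.savez('a.npz',p=p,d=d,**calibration('top'))
E
```

```text
[ 0.76  0.11 -0.79  2.19  0.15  0.68  1.37]
[ 0.49  0.36 -0.55  2.32  0.6   0.37  0.93]
[ 0.51  0.5  -0.59  2.1   0.64  0.49  0.94]
[ 0.59  0.25 -1.12  2.13  0.47  0.79  0.67]
[ 0.53  0.69 -1.18  2.25  1.18  0.81  0.04]
[ 0.08  0.51 -0.53  2.1   0.73  0.52  0.5 ]
stopped False [-0.1176 -0.1007  0.1335] [-2.4 -0.6 -0.1]
8.6083 0.03999819877862825
```

View pics/a.png

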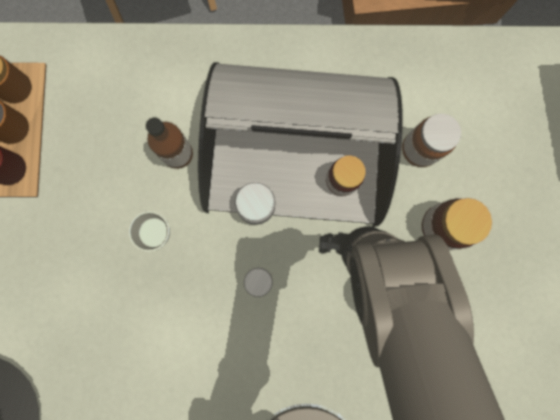

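The jar has slid back and stands upright at (348,174), and the bystanders haven't moved. I'll push the tin next and then measure both.

```bash
python3 - <<'E'
from push import *
def meas(c,name,box,zp):
    d=c['d']; z=cloud(c,d)[...,2]; m=np.zeros(d.shape,np.uint8); x0,y0,x1,y1=box
    m[y0:y1,x0:x1]=(abs(z-zp)<.012)[y0:y1,x0:x1]
    k=max(cv2.findContours(m,0,1)[0],key=cv2.contourArea); u,r=cv2.minEnclosingCircle(k)
    print(name,b(ray(c,u,zp)[0]).round(4),r/c['fx']*.93)
meas(np.load('a.npz'),'jar',(320,150,375,205),.117)
push(.0785,.05,-.119)
p,d=camera('top'); cv2.imwrite('pics/b.png',p); np.savez('b.npz',p=p,d=d,**calibration('top')); c=np.load('b.npz')
meas(c,'jar',(320,150,375,205),.117); meas(c,'tin',(225,150,285,225),.092)
E
```

```text
jar [-0.0668 -0.099   0.117 ] 0.03200299971976226
stopped False [-0.1336  0.0785  0.1216] [-2.3 -0.6 -1.7]
14.875 0.040040236387164294
jar [-0.0664 -0.0991  0.117 ] 0.03205549366362865
tin [-0.0782  0.0782  0.092 ] 0.0391686297265947
```

View pics/b.png

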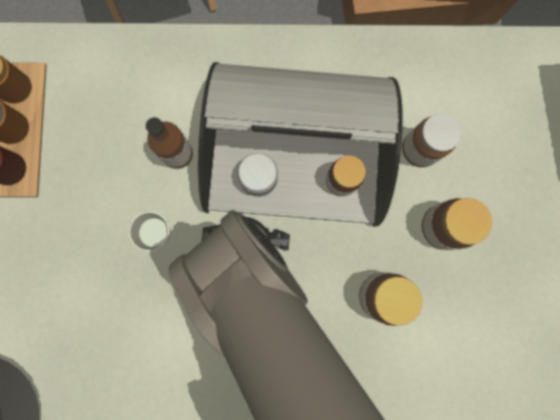

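Both pieces are clear: the jar is at x=-66 mm and the tin at -78 mm, seen upright at (348,174) and (257,174). Now the lid.

```bash
python3 - <<'E'
from h import *
from cell import env,kin
N=17; Q=np.linspace(1.5,0,N); TH=np.linspace(0,.3,N); RR=np.linspace(.166,.176,N)
for i in range(0,N,2):
    r=kin.inverse_kinematics(tcp(liptip(Q[i],TH[i],RR[i]),TH[i]),quat(TH[i]))
    if r is None: print('noik',i); raise SystemExit
s=env.get_state()['tcp_pos']
env.movel(s+[0,0,.08],.2)
env.grip(0,20)
st=tcp(liptip(1.5,0,.166,.018),0)
env.movel(st+[0,0,.06],.2,rot=quat(0))
f0=env.get_state()['force']
print('down',env.movel(st,.1,stop_force=6),env.get_state()['opening'])
for i in range(0,9):
    hit=env.movel(tcp(liptip(Q[i],TH[i],RR[i]),TH[i]),.06,rot=quat(TH[i]),stop_force=20)
    s=env.get_state(); print(round(Q[i],2),hit,s['time'],(s['force']-f0).round(1),b(s['tcp_pos']).round(3))
    if hit: break
from cell import camera
p,d=camera('scene'); cv2.imwrite('pics/c.png',p)
E
```

```text
down False -0.00019951086476436205
1.5 False 18.55 [ 0.1 -0.   0.7] [ 0.006 -0.     0.265]
1.41 False 18.9833 [ 0.9 -1.   0.3] [-0.011 -0.     0.265]
1.31 False 19.4167 [0.7 0.3 0.2] [-0.028 -0.     0.263]
1.22 False 19.85 [ 0.1 -0.5  0.3] [-0.045 -0.     0.259]
1.12 False 20.2833 [ 1.1 -0.3 -0.1] [-0.061 -0.     0.255]
1.03 False 20.7167 [ 1.  -1.1 -0.4] [-0.077 -0.     0.248]
0.94 False 21.15 [ 0.6 -0.7 -0.1] [-0.093 -0.     0.241]
0.84 False 21.5833 [ 1.2 -0.3  0.2] [-0.107 -0.     0.232]
0.75 False 22.0167 [0.9 0.2 0.2] [-0.121 -0.     0.221]
```

View pics/c.png

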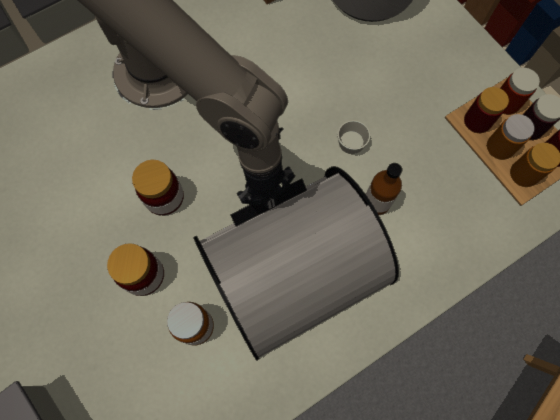

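The lid is about half closed, the fingertips are behind the lip at (267,200), and forces are low. I'll push it the rest of the way.

```bash
python3 - <<'E'
from h import *
from cell import env,camera,calibration
N=17; Q=list(np.linspace(1.5,0,N))[9:]; TH=list(np.linspace(0,.3,N))[9:]; RR=list(np.linspace(.166,.176,N))[9:]
f0=env.get_state()['force']
for i,(q,th,r) in enumerate(zip(Q,TH,RR)):
    hit=env.movel(tcp(liptip(q,th,r),th),.05 if q>.2 else .025,rot=quat(th),stop_force=15)
    s=env.get_state(); print(round(q,2),hit,s['time'],(s['force']-f0).round(1),b(s['tcp_pos']).round(4))
    if hit: break
else:
    hit=env.movel(tcp(liptip(0,.3,.176),.3)-[0,0,.008],.01,stop_force=10)
    s=env.get_state(); print('press',hit,s['time'],(s['force']-f0).round(1),b(s['tcp_pos']).round(4))
p,d=camera('scene'); cv2.imwrite('pics/d.png',p)
E
```

```text
0.66 False 22.5583 [ 0.3  0.4 -0.7] [-1.339e-01 -1.000e-04  2.097e-01]
0.56 False 23.05 [ 0.4  0.1 -0.3] [-1.453e-01 -1.000e-04  1.972e-01]
0.47 False 23.5417 [-0.6  0.6 -1. ] [-0.1557 -0.      0.1838]
0.38 False 24.0333 [ 1.6  0.9 -0.7] [-0.1646  0.      0.1696]
0.28 False 24.525 [ 0.6  1.  -1.5] [-1.723e-01  1.000e-04  1.546e-01]
0.19 False 25.3583 [ 0.2  0.6 -0.7] [-0.1789  0.      0.1387]
0.09 False 26.1833 [-0.2  0.7 -0.4] [-0.1838  0.      0.1225]
0.0 False 27.0083 [-0.4  0.9  0.1] [-0.1871  0.      0.106 ]
press True 27.4 [-3.6  0.4  8. ] [-0.187   0.      0.1044]
```

View pics/d.png

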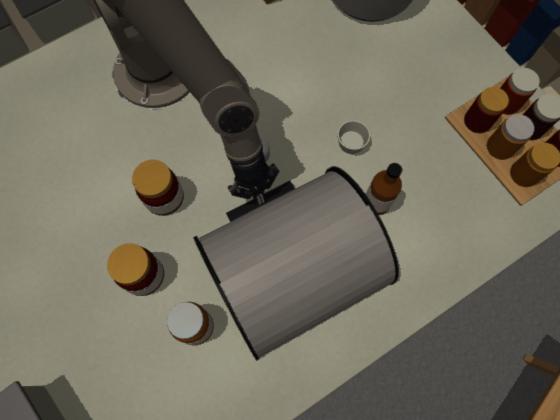

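```bash
python3 - <<'E'
from h import *
from cell import env,camera,calibration
s=env.get_state(); p0=s['tcp_pos']
print(env.movel(p0-[0,0,.004],.008,stop_force=10), env.get_state()['tcp_pos']-p0, env.get_state()['force'])
p0=env.get_state()['tcp_pos']
env.movel(p0+.004*EZ,.03); env.movel(p0-.03*EX+.05*EZ,.12); env.movel(p0-.03*EX+.2*EZ,.2)
env.reach([.35,-.45,.3],quat(0)); env.dwell(.3)
p,d=camera('top'); c=dict(calibration('top')); W=cloud(c,d)
B=(W-O)@np.c_[EX,EY,EZ]
g=p.max(2); m=(g<60)&(abs(B[...,1])<.08)&(B[...,0]<-.14)&(B[...,0]>-.2)&(B[...,2]>.012)
print(m.sum(),np.percentile(B[m],[5,50,95],axis=0).round(4),env.get_state()['time'])
cv2.imwrite('pics/e.png',p)
E
```

```text
True [-3.67873739e-05  3.55368687e-05 -1.04174028e-04] [-4.04409238  0.25043579 11.54313009]
291 [[-0.1708 -0.025   0.0303]
 [-0.1605  0.0349  0.0332]
 [-0.1552  0.0753  0.0365]] 31.6417
```

View pics/e.png

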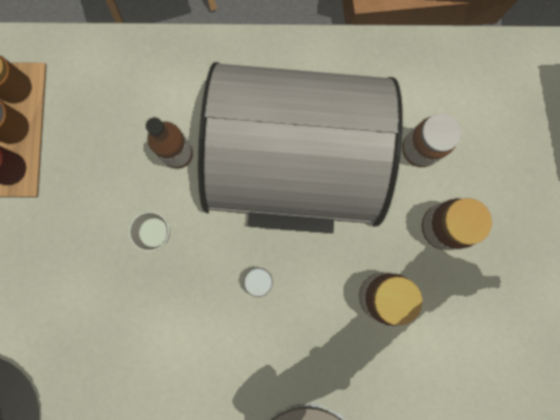

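The lid is fully shut: the lip at (291,222) has its top face at 33 mm, as specified. Everything else is where it was, and the arm is clear.

```bash
python3 -c "
from cell import job; print(job.job_done())"
```

```text
the job is handed in; nothing more can be done
None
```

The jar and tin were slid back upright with clearance to spare, the lid was then pushed smoothly fully shut in about 32 s of robot time with nothing else moved, and the job is handed in (no verdict was returned).

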